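# Slide the measuring cylinder into its parking stop

## Task

Push the tall measuring cylinder along the worktop into the parking stop that is marked by the blue disc, fully home against its back wall. Push it low down so that it slides and stays upright the whole way: do not grip it, lift it or let it tip, and leave the other things on the bench where they are.

Things in the scene. Friction and masses are not known exactly. Their poses are not given: they have to be found in the camera images.
- measuring_cylinder: Loose clear measuring cylinder, 190 mm tall, about 0.12 kg, any yaw. Tube 32 mm in diameter above a blue six-sided foot 8 mm thick, 50 mm across the flats (own x), 58 mm across the corners (own y). Origin: centre of the underside, z up the tube. May tip if pushed more than 30 mm up. Its top may meet the gripper's body, so lean the tool (about 35 degrees), fingertips leading.
- dock_left: Grey U-shaped stop fixed to the worktop at the left, walls 10 mm high, no floor. Origin: worktop level, centre of the parking spot; x points level from the open mouth to the back wall (towards the robot's left, within 9 degrees). Inner faces: back wall x = +30 mm; side walls y = +-32 mm from x = -8 mm on; mouth flares to y = +-45 mm at x = -28 mm. A foot fully home: centre at x = +1 to +5 mm.
- dock_right: Grey U-shaped stop fixed to the worktop at the right, walls 10 mm high, no floor. Origin: worktop level, centre of the parking spot; x points level from the open mouth to the back wall (towards the robot's right, within 9 degrees). Inner faces: back wall x = +30 mm; side walls y = +-32 mm from x = -8 mm on; mouth flares to y = +-45 mm at x = -28 mm. A foot fully home: centre at x = +1 to +5 mm.
- disc_blue: Blue disc fixed to the worktop, 36 mm in diameter and 4 mm thick, just behind the back wall of one of the two stops (its centre 72 mm from that stop's origin): it marks the stop to use. Which of the two varies. Origin at the centre of its underside.
- disc_orange: The same disc in orange, behind the other stop, which is to stay empty.
- small_beaker: Loose glass beaker, 54 mm in diameter and 72 mm tall, at the back left of the work; to be left alone. Origin at the centre of its underside. Left of it stands a fixed white bottle with a blue cap, 100 mm wide and 194 mm tall, at x = 0.52, y = 0.22 m.
- vial: Loose capped vial, 22 mm in diameter and 50 mm tall, at the back of the work; to be left alone. Origin at the centre of its underside. Right of it stands a fixed white bottle with a red cap, 80 mm wide and 155 mm tall, from x = 0.54 m back and y = -0.14 to -0.22 m: keep the gripper's body clear of it.
- conical_flask: Loose conical flask, 84 mm wide and 131 mm tall, at the left of the bench; to be left alone. Origin at the centre of its underside.
- stopper: Loose black rubber stopper, 36 mm wide and 30 mm tall, at the right of the bench; to be left alone. Origin at the centre of its underside.
- tape_roll: Loose roll of tape lying flat, 84 mm wide and 20 mm high, at the left of the bench; to be left alone. Origin at the centre of its underside.
- wash_bottle: Loose white wash bottle with a red cap and bent spout, 72 mm wide and 215 mm tall, at the left of the bench; to be left alone. Origin at the underside, below the body.
- petri_dish: Loose flat glass dish, 86 mm wide and 12 mm high, at the far left of the bench; to be left alone. Origin at the centre of its underside.
- marker: Loose white felt marker with a green cap, 124 mm long and 19 mm high, lying at the back right of the work; to be left alone. Origin at the middle of its underside.
Mind the look-alikes: they are no part of the job. Leave any purple look-alike of the measuring_cylinder alone.

How it is judged:
By the outcome, as a careful person would: the job done as asked, in the order asked, and still so for the second after the job is handed in, with the robot touching nothing.
It also fails if it takes over 72 s, if anything falls off the work surface, if the arm or the gripper's body presses on something with over 40 N, if the wrist force passes 120 N, or if a joint passes its speed limit or range.

## Robot

A 6-joint arm with a two-finger parallel gripper is mounted at the origin on a cart in front of the work surface, level with it; the furniture and walls round the work are solid. World frame = base frame: x ahead of the robot, y to its left, z up, the work surface at z = 0. Lengths are in m, angles in degrees, forces in N, time in s.
With the tool pointing down it reaches from about 0.15 to 0.775 m from the base axis. Payload 6.1 kg.
Tool frame: the origin (TCP) lies at the very end of the fingers, on their centre line; the grasp point (between the pads) lies 19 mm behind it; z points along the fingers, y is the line along which they close (so a half turn about z gives the same grasp; the last joint's range is limited). The gripper opens to 85 mm and grips with 20 to 120 N. Pads are 22 mm wide; open, the fingers measure 114 mm over their backs; the gripper's body (76 mm by 85 mm) begins 54 mm behind the grasp point. The pads swing forward as they close: fully open they stand 13 mm farther back than shut.
Start: joints at [73.51, 7.208, -2.269, 80.523, 0, 90], TCP at [0.149, 0.503, 0.231] pointing down, gripper open.
Joint ranges: [-155.77, 155.77], [-54.66, 111.73], [-72.52, 77.12], [-102.08, 115.82], [-83.92, 84.16], [-180, 180]. Speed limits (degrees/s): [136.94, 136.94, 172.46, 180, 180, 180].

## Interface

Orientations are given as [roll, pitch, yaw] about the fixed x, y, z axes, in that order (R = Rz(yaw) Ry(pitch) Rx(roll)).
In Python, from workcell import robot gives the robot as it stands.
- The arm moves only by the tool arm_command, never from a script. Its argument "increments" is a list of rows, each a list of 3 entries, a list of its own where there are three numbers: the closure, from 0 (fully open) to 1 (shut), then the shift along the world's x, y, z in cm, then the turn, a rotation vector about the world's x, y, z in units of 10 degrees (1.0 is 10 degrees). In form: [[grip, [tx, ty, tz], [ax, ay, az]], ...]. A call has 1 to 12 rows; each row is the pose to reach, as a shift and turn from the pose commanded when the call began; what a row does not reach only later rows make up. A row lasts 1/8 s, in which the tool goes at most 62.5 mm and 10.7 degrees, less where a joint would pass 70% of its speed; a pose out of reach is approached as far as the arm can. A call with a gripper value outside its range is refused whole. The fingers move at their own pace and stop on an object; "squeeze" is the grip in N (left out, the last holds). Time passes only in rows, so rows that repeat a pose let the fingers close. It gives the time, the measured TCP pose, the force, the opening and the grip force at its end, in the units of the state.
- robot.read_state(): the state, without advancing time (a new reading comes with each control period).
- robot.snapshot(name): name is "scene" or "top"; returns the picture (420x560x3 uint8, red, green, blue); there is no depth.
- robot.camera_model(name): a dict with "fx", "fy", "cx", "cy" (pixels), "rvec" (rotation vector, rad) and "tvec" (3), from world to camera coordinates, as OpenCV has them. Camera axes: x right, y down, z forward; pixel columns grow to the right and rows downward; lengths in m; the calibration is good to about 2 mm. A picture is of the moment at which its call begins. camera_model takes no time and is no camera call.
- robot.finish_job(): hands the job in; it is judged then, once.
Trained networks look in the newest picture that a camera, given by its name, has taken for a name from the list of things; names that differ only in an ending like _2 or _b are one class to them, and where a whole thing is asked for, a point or a joint stands for the part that bears it (a point fixed in the world has none). Each returns a list of dicts, best first, with "conf" (0 to 1); they miss things now and then, are a little off and sometimes report something else, mostly with a low value. They report only what shows in the picture. A call takes as long as a camera call. They do not tell look-alikes from the thing itself.
- robot.search_frame(camera, name): "bbox" ([left, top, right, bottom] in pixels, round what is visible of it).
- robot.masks_of(camera, name): "pixels" (420x560 bool, what is visible of it) and "bbox" ([left, top, right, bottom] in pixels, round what is visible of it).
The state is a dict: "clock": time; "qpos": joint angles; "qd": joint speeds; "joint_efforts": joint torques, N m; "tool_pos": TCP position; "eef_rot": TCP orientation; "wrist_force": force on the tool from outside, world axes, zero at the start; "wrist_torque": the same for the moment, N m; "opening": opening from 0.0 (shut) to 1.0 (fully open); "finger_force": force on a finger pad.
Only numpy, scipy, OpenCV 4.12 (cv2) and the standard library are available. Lean on these libraries where they do the work, as an engineer would, in place of code of your own. Each camera call takes 0.05 s, during which the arm holds its last target. There are 200 camera calls.

## Working session

There is one attempt and no reset: what is moved stays moved. The work goes in short steps, Python scripts to look and compute and a tool call to move; the robot and the scene stay as the last step left them, time stands still between calls to the robot, and variables do not carry over. Pictures are saved under pics/ and viewed, at most 10 in all, crops included, and the job is handed in when it is done.

Besides the shell and the picture viewer there is one more tool, called after "Call:" as name(argument=value, ...), one argument or row to a line, values as JSON. arm_command: Moves the arm, as the interface text tells. Its arguments: {"type":"object","properties":{"increments":{"type":"array"},"squeeze":{"type":"number"}},"required":["increments"]}

```bash
mkdir -p pics; cat > h.py <<'E'
from workcell import robot
import numpy as np, cv2
def cam(n):
    m=robot.camera_model(n); K=np.array([[m['fx'],0,m['cx']],[0,m['fy'],m['cy']],[0,0,1.]])
    return K,np.array(m['rvec'],float),np.array(m['tvec'],float)
def ray(n,u,v,z):
    K,r,t=cam(n);R=cv2.Rodrigues(r)[0];c=-R.T@t;d=R.T@np.linalg.inv(K)@np.array([u,v,1.])
    return c+d*(z-c[2])/d[2]
def proj(n,P):
    K,r,t=cam(n);return cv2.projectPoints(np.array(P,float).reshape(-1,1,3),r,t,K,None)[0][:,0]
def snap(n,f=None):
    im=robot.snapshot(n)
    if f: cv2.imwrite('pics/'+f,im[:,:,::-1])
    return im
E
python3 - <<'E'
from h import *
a=snap('top','top0.png');b=snap('scene','scene0.png')
cv2.imwrite('pics/both.png',cv2.resize(np.vstack([a,b])[:,:,::-1],(400,600)))
for c in('top','scene'):
    K,r,t=cam(c);R=cv2.Rodrigues(r)[0];print(c,(-R.T@t).round(3),K[0,0])
    for n in('measuring_cylinder','dock_left','dock_right','disc_blue','disc_orange','small_beaker','vial','stopper','marker'):
        for d in robot.search_frame(c,n)[:3]:
            bb=d['bbox'];print(c,n,round(d['conf'],2),np.round(bb),ray(c,(bb[0]+bb[2])/2,(bb[1]+bb[3])/2,0.0).round(3)[:2])
print(robot.read_state())
E
```

```text
top [0.364 0.016 1.428] 437.11210909583326
top measuring_cylinder 0.82 [298. 190. 311. 208.] [ 0.538 -0.03 ]
top measuring_cylinder 0.59 [321. 223. 338. 241.] [ 0.43  -0.114]
top dock_left 0.7 [274. 223. 298. 250.] [0.414 0.026]
top dock_left 0.63 [420. 196. 430. 206.] [ 0.54  -0.426]
top dock_right 0.66 [387. 217. 412. 250.] [ 0.432 -0.343]
top disc_blue 0.41 [261. 234. 272. 241.] [0.408 0.091]
top small_beaker 0.65 [270. 174. 288. 192.] [0.59  0.056]
top stopper 0.68 [419. 194. 432. 206.] [ 0.544 -0.427]
top marker 0.45 [376. 182. 414. 194.] [ 0.58  -0.328]
scene [-0.125 -0.736  1.062] 450.98885744215215
scene measuring_cylinder 0.93 [300. 163. 311. 220.] [0.59  0.038]
scene measuring_cylinder 0.77 [282. 193. 300. 251.] [ 0.47  -0.038]
scene dock_left 0.84 [246. 206. 286. 232.] [0.415 0.018]
scene dock_left 0.21 [332. 210. 335. 222.] [ 0.592 -0.098]
scene dock_right 0.98 [327. 280. 367. 315.] [ 0.423 -0.339]
scene disc_blue 0.17 [249. 205. 287. 225.] [0.43  0.028]
scene small_beaker 0.72 [293. 171. 300. 192.] [0.596 0.092]
scene vial 0.64 [330. 210. 335. 224.] [ 0.588 -0.099]
scene vial 0.6 [209. 170. 234. 190.] [0.399 0.251]
scene stopper 0.58 [396. 288. 409. 300.] [ 0.551 -0.423]
{'clock': 1.0, 'qpos': array([ 7.35085377e+01,  7.20488088e+00, -2.26899078e+00,  8.05244479e+01,
       -1.21790932e-03,  8.99985768e+01]), 'qd': array([-0.02197976,  0.06597474,  0.02324062, -0.02467799,  0.05009173,
       -0.05671865]), 'joint_efforts': array([ 2.22906172e-03, -4.35703719e+01,  3.53102517e+01,  1.17665179e-03,
        8.35031005e-05, -1.59750559e-06]), 'tool_pos': array([0.14903098, 0.50337348, 0.23132073]), 'eef_rot': array([1.79998320e+02, 1.21795106e-03, 1.63509961e+02]), 'wrist_force': array([ 0.56052893, -0.69370051,  0.09401032]), 'wrist_torque': array([-0.00719179, -0.01136182, -0.02819627]), 'finger_force': 0.0, 'opening': 0.9988305493826924}
```

View pics/top0.png

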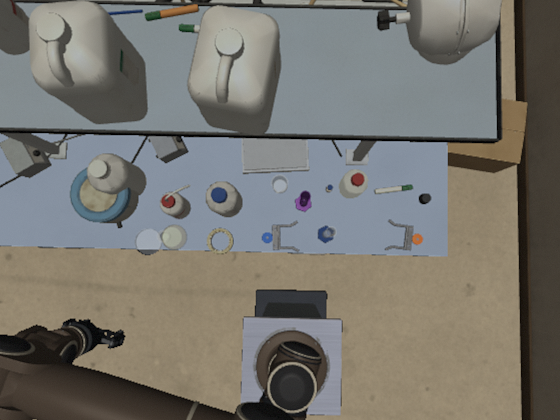

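View pics/scene0.png

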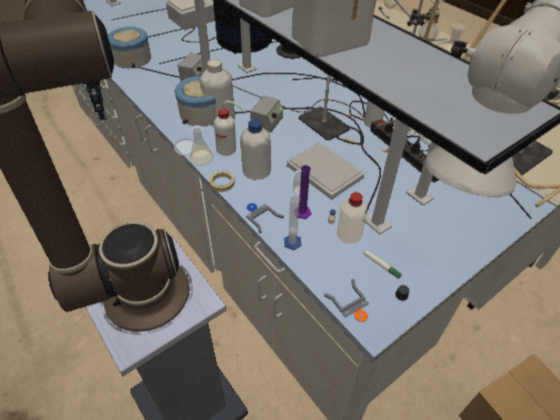

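The blue disc (top image 267,238) sits behind the left stop. There are two cylinder candidates: the clear one with a blue foot (top 326,233; scene 292,225) and a purple one (top 304,201; scene 304,190). The clear, blue-footed one fits the description. I'll confirm it in an enlarged crop.

```bash
python3 - <<'E'
from h import *
a=cv2.imread('pics/top0.png');b=cv2.imread('pics/scene0.png')
A=cv2.resize(a[190:260,255:345],(800,622),interpolation=cv2.INTER_CUBIC)[:600]
B=cv2.resize(b[150:260,235:345],(600,600),interpolation=cv2.INTER_CUBIC)
cv2.imwrite('pics/ca.png',A);cv2.imwrite('pics/cb.png',B)
for n,im,(x0,y0,x1,y1) in(('top',a,(312,220,345,250)),('scene',b,(275,225,310,258)),('top',a,(258,228,274,246)),('scene',b,(240,198,262,216))):
    h=cv2.cvtColor(im,cv2.COLOR_BGR2HSV).astype(int)
    m=(h[...,0]>95)&(h[...,0]<125)&(h[...,1]>110);k=np.zeros_like(m);k[y0:y1,x0:x1]=1;m&=k
    v,u=np.where(m)
    print(n,len(u),u.min(),u.max(),v.min(),v.max(),u.mean(),v.mean(),ray(n,u.mean(),v.mean(),.006).round(4), ray(n,(u.min()+u.max())/2,(v.min()+v.max())/2,.006).round(4))
for n,f in(('top',a),('scene',b)):
    ds=robot.masks_of(n,'dock_left')
    for d in ds[:2]:
        v,u=np.where(d['pixels']);print(n,d['conf'],d['bbox'],len(u))
    np.save(n+'_dock.npy',ds[0]['pixels'])
E
```

```text
top 87 318 332 226 242 323.0919540229885 234.75862068965517 [ 0.4215 -0.0933  0.006 ] [ 0.4241 -0.0995  0.006 ]
scene 89 285 300 237 248 291.9887640449438 242.7191011235955 [ 0.418  -0.1068  0.006 ] [ 0.4198 -0.1071  0.006 ]
top 75 262 271 233 242 266.72 237.38666666666666 [0.4086 0.0897 0.006 ] [0.4082 0.0904 0.006 ]
scene 61 247 256 203 210 251.47540983606558 206.672131147541 [0.4059 0.0846 0.006 ] [0.4064 0.0852 0.006 ]
top 0.78 [271.7, 220.9, 298.7, 248.2] 292
scene 0.77 [247.3, 203.5, 286.1, 224.5] 228
```

View pics/ca.png

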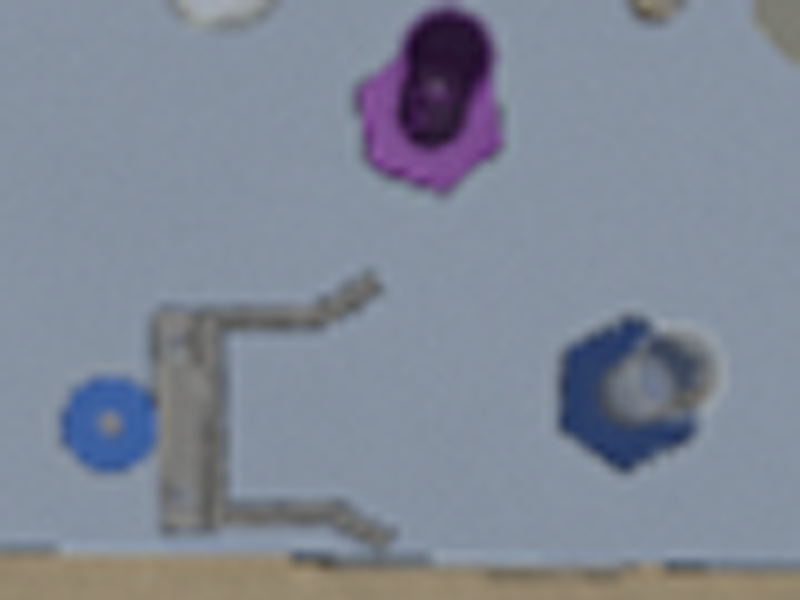

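View pics/cb.png

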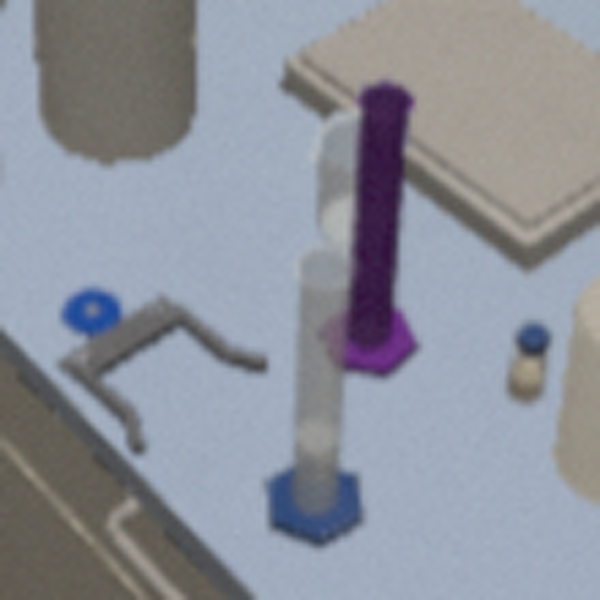

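The crops confirm it. The target is the clear tube on the blue hexagonal foot (top about 325.6,233.7), and the purple one is the look-alike. The left stop opens towards the target and has the blue disc behind it. Next I'll work out positions and the first move.

```bash
python3 - <<'E'
from h import *
from scipy.spatial.transform import Rotation as Ro
T=lambda x,y:((x+.5)/8.889-.5+255,(y+.5)/8.889-.5+190)
S=lambda x,y:((x+.5)/5.4545-.5+235,(y+.5)/5.4545-.5+150)
for n,p,z in(('foot',(632,393),.008),('dockO',(307,412),.0),('sideL in',(280,328),.01),('sideR in',(280,502),.01),('back outer a',(153,310),.01),('back outer b',(165,530),0.01),('mouthtipfar',(380,285),.01),('mouthtipnear',(390,540),.01),('purple',(430,130),.008),('edge',(300,553),0)):
    print(n,ray('top',*T(*p),z)[:2].round(4))
for n,p,z in(('foot',(315,503),.008),('disc',(92,312),.004),('mouthtipfar',(262,363),.01),('mouthtipnear',(138,445),.01),('backcorner far',(167,297),.01),('backcorner near',(68,362),.01)):
    print('scene',n,ray('scene',*S(*p),z)[:2].round(4))
R0=Ro.from_euler('xyz',[180,0,163.51],degrees=True)
z=Ro.from_rotvec([0,0,-73.51],degrees=True);x=Ro.from_rotvec([35,0,0],degrees=True)
print((x*z).as_rotvec(degrees=True)/10)
E
```

```text
foot [ 0.4249 -0.1014]
dockO [0.4154 0.0171]
sideL in [0.4455 0.0277]
sideR in [0.382  0.0261]
back outer a [0.4509 0.0743]
back outer b [0.3709 0.0677]
mouthtipfar [ 0.4621 -0.0085]
mouthtipnear [ 0.3692 -0.0142]
purple [ 0.5197 -0.0256]
edge [0.3637 0.0184]
scene foot [ 0.42  -0.106]
scene disc [0.4066 0.0858]
scene mouthtipfar [ 0.4582 -0.0097]
scene mouthtipnear [ 0.3662 -0.0162]
scene backcorner far [0.4454 0.0645]
scene backcorner near [0.3703 0.0576]
[ 3.00067682  2.24111956 -7.10792315]
```

Call:
arm_command(
  increments=[
    [0.4,[0,0,4],[0,0,0]],
    [0.8,[1.4,-3.4,7],[0.14,0.12,-0.34]],
    [0.8,[3.6,-8.9,7],[0.38,0.3,-0.87]],
    [0.8,[5.9,-14.3,7],[0.61,0.49,-1.41]],
    [0.8,[8.1,-19.8,7],[0.84,0.67,-1.95]],
    [0.8,[10.3,-25.3,7],[1.07,0.86,-2.49]],
    [0.8,[12.5,-30.7,7],[1.3,1.05,-3.02]],
    [0.8,[14.8,-36.2,7],[1.54,1.23,-3.56]],
    [0.8,[17,-41.7,7],[1.77,1.42,-4.1]],
    [0.8,[19.2,-47.1,7],[2,1.6,-4.64]],
    [0.8,[21.5,-52.6,7],[2.23,1.79,-5.18]],
    [0.8,[23.7,-58,7],[2.46,1.98,-5.71]],
  ],
)

```text
clock: 2.6
tool_pos: [0.3865, -0.079, 0.3014]
eef_rot: [176.8, -30.2, 105.6]
wrist_force: [1.8, 1.5, 0.9]
opening: 0.203
finger_force: 0.0
```

```bash
python3 - <<'E'
from h import *
from scipy.spatial.transform import Rotation as Ro
s=robot.read_state();print({k:np.round(s[k],3) for k in('clock','qpos','tool_pos','eef_rot','wrist_force','opening')})
R=Ro.from_euler('xyz',s['eef_rot'],degrees=True)
g=Ro.from_euler('z',4,degrees=True)*Ro.from_euler('x',35,degrees=True)*Ro.from_euler('xyz',[180,0,90],degrees=True)
print((g*R.inv()).as_rotvec(degrees=True)/10, (np.array([.4275,-.18,.2])-s['tool_pos'])*100)
E
```

```text
{'clock': np.float64(2.6), 'qpos': array([-28.847,   6.626,  -0.316, 102.914,  23.391,  42.251]), 'tool_pos': array([ 0.387, -0.079,  0.301]), 'eef_rot': array([176.816, -30.164, 105.611]), 'wrist_force': array([1.763, 1.451, 0.91 ]), 'opening': np.float64(0.203)}
[ 0.43124277  0.34722995 -0.98863926] [  4.09641947 -10.10226012 -10.14105518]
```

Call:
arm_command(
  increments=[
    [0.8,[2,-5,0],[0.2,0.17,-0.5]],
    [0.8,[4.1,-10.1,0],[0.43,0.35,-0.99]],
    [0.8,[4.1,-10.1,-5],[0.43,0.35,-0.99]],
    [0.8,[4.1,-10.1,-10],[0.43,0.35,-0.99]],
    [0.8,[4.1,-10.1,-14],[0.43,0.35,-0.99]],
    [0.8,[4.1,-10.1,-18],[0.43,0.35,-0.99]],
    [0.8,[4.1,-10.1,-22],[0.43,0.35,-0.99]],
    [0.8,[4.1,-10.1,-25],[0.43,0.35,-0.99]],
    [0.8,[4.1,-10.1,-25],[0.43,0.35,-0.99]],
  ],
)

```text
clock: 3.72
tool_pos: [0.4259, -0.1768, 0.0498]
eef_rot: [-179.7, -35.1, 94.1]
wrist_force: [0.3, 0.3, 1.2]
opening: 0.201
finger_force: 0.0
```

```bash
python3 - <<'E'
from h import *
s=robot.read_state();print({k:np.round(s[k],3) for k in('clock','qpos','tool_pos','eef_rot','wrist_force','opening')})
a=snap('top');b=snap('scene')
p=s['tool_pos'];print(proj('top',[p]),proj('scene',[p]))
A=cv2.resize(a[190:265,255:355,::-1],(533,400),interpolation=cv2.INTER_CUBIC)
B=cv2.resize(b[180:280,235:345,::-1],(440,400),interpolation=cv2.INTER_CUBIC)
for im,n,o,k in((A,'top',(255,190),5.33),(B,'scene',(235,180),4.0)):
    u=(proj(n,[p])[0]-o+.5)*k;cv2.circle(im,tuple(int(i) for i in u),3,(0,0,255),-1)
cv2.imwrite('pics/s1.png',np.hstack([A,B])[:, :] if 0 else cv2.resize(np.hstack([A,B]),(800,329)))
E
```

```text
{'clock': np.float64(3.725), 'qpos': array([-38.231,  23.65 , -12.923,  78.937,  24.959,  41.852]), 'tool_pos': array([ 0.426, -0.177,  0.05 ]), 'eef_rot': array([-179.741,  -35.093,   94.098]), 'wrist_force': array([0.273, 0.346, 1.248]), 'opening': np.float64(0.201)}
[[350.71479722 233.4668332 ]] [[310.12722237 247.38045878]]
```

View pics/s1.png

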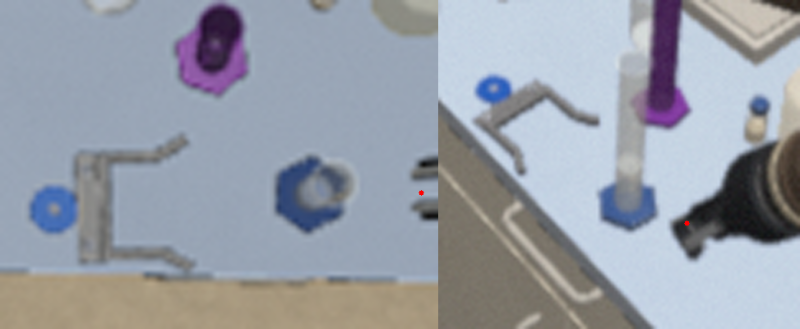

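The gripper is lined up behind the foot: fingers at crop (415,188), foot at (310,194), which agrees with the parallax. Next I'll lower and approach to contact.

Call:
arm_command(
  increments=[
    [0.8,[0.1,0,-1.8],[0,0,0]],
    [0.8,[0.1,0,-3.5],[0,0,0]],
    [0.8,[0.1,0,-3.5],[0,0,0]],
    [0.8,[0,1,-3.5],[0,0,0]],
    [0.8,[-0.1,2,-3.5],[0,0,0]],
    [0.8,[-0.1,2.8,-3.5],[0,0,0]],
    [0.8,[-0.1,3.5,-3.5],[0,0,0]],
    [0.8,[-0.1,4,-3.5],[0,0,0]],
    [0.8,[-0.2,4.5,-3.5],[0,0,0]],
    [0.8,[-0.2,5,-3.5],[0,0,0]],
    [0.8,[-0.2,5.5,-3.5],[0,0,0]],
    [0.8,[-0.2,5.5,-3.5],[0,0,0]],
  ],
)

```text
clock: 5.32
tool_pos: [0.4249, -0.1223, 0.0163]
eef_rot: [-180.0, -34.9, 94.2]
wrist_force: [0.6, 1.0, -0.6]
opening: 0.202
finger_force: 0.0
```

```bash
cat > look.py <<'E'
from h import *
import sys
s=robot.read_state();print({k:np.round(s[k],4) for k in('clock','qpos','tool_pos','eef_rot','wrist_force','opening')})
a=snap('top');b=snap('scene')
A=cv2.resize(a[195:255,255:345,::-1],(600,400),interpolation=cv2.INTER_CUBIC)
B=cv2.resize(b[180:270,235:334,::-1],(440,400),interpolation=cv2.INTER_CUBIC)
cv2.imwrite('pics/'+sys.argv[1],cv2.resize(np.hstack([A,B]),(800,308),interpolation=cv2.INTER_AREA))
E
python3 look.py s2.png
```

```text
{'clock': np.float64(5.325), 'qpos': array([-33.6265,  21.5751, -20.449 ,  71.226 ,  26.8542,  46.4999]), 'tool_pos': array([ 0.4249, -0.1223,  0.0163]), 'eef_rot': array([-179.955 ,  -34.9445,   94.2359]), 'wrist_force': array([ 0.6231,  0.9577, -0.6053]), 'opening': np.float64(0.2023)}
```

View pics/s2.png

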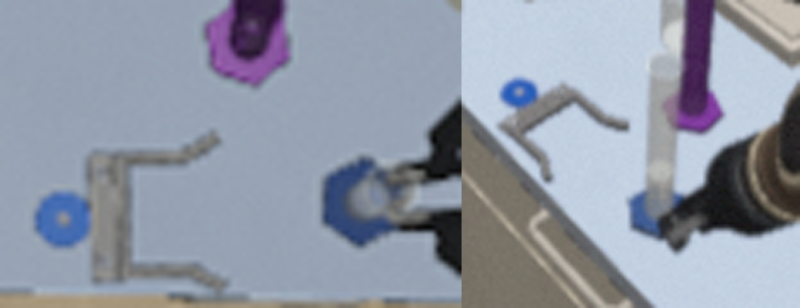

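The fingers now straddle the tube low down (crop 400,195), with the foot at (358,200) upright. I'll push steadily for 8 cm.

Call:
arm_command(
  increments=[
    [0.8,[-0.15,0.4,-0.1],[0,0,0]],
    [0.8,[-0.2,0.8,-0.1],[0,0,0]],
    [0.8,[-0.3,1.4,-0.1],[0,0,0]],
    [0.8,[-0.35,2.1,-0.1],[0,0,0]],
    [0.8,[-0.4,2.8,-0.1],[0,0,0]],
    [0.8,[-0.5,3.6,-0.1],[0,0,0]],
    [0.8,[-0.6,4.4,-0.1],[0,0,0]],
    [0.8,[-0.7,5.2,-0.1],[0,0,0]],
    [0.8,[-0.75,6,-0.1],[0,0,0]],
    [0.8,[-0.8,6.8,-0.1],[0,0,0]],
    [0.8,[-0.9,7.5,-0.1],[0,0,0]],
    [0.8,[-0.9,7.8,-0.1],[0,0,0]],
  ],
)

```text
clock: 6.92
tool_pos: [0.4159, -0.0442, 0.0153]
eef_rot: [-180.0, -34.9, 94.2]
wrist_force: [0.1, -0.8, 1.0]
opening: 0.201
finger_force: 0.5
```

```bash
python3 look.py s3.png
```

```text
{'clock': np.float64(6.925), 'qpos': array([-26.4148,  16.2251, -27.8218,  65.5914,  29.4882,  54.1166]), 'tool_pos': array([ 0.4159, -0.0442,  0.0153]), 'eef_rot': array([-179.9611,  -34.9327,   94.2406]), 'wrist_force': array([ 0.1454, -0.8282,  0.9749]), 'opening': np.float64(0.2007)}
```

View pics/s3.png

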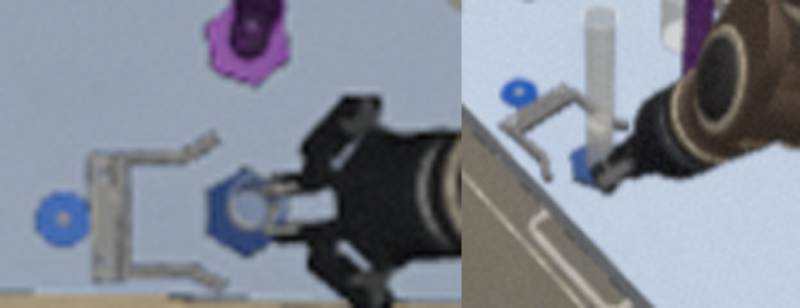

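The cylinder is upright and centred at the mouth (foot at crop 243,212), with about 49 mm to go. The purple look-alike is clear of the gripper.

Call:
arm_command(
  increments=[
    [0.8,[0,0.4,0],[0,0,0]],
    [0.8,[-0.1,1,0],[0,0,0]],
    [0.8,[-0.1,1.6,0],[0,0,0]],
    [0.8,[-0.15,2.2,0],[0,0,0]],
    [0.8,[-0.2,2.8,0],[0,0,0]],
    [0.8,[-0.25,3.3,0],[0,0,0]],
    [0.8,[-0.3,3.7,0],[0,0,0]],
    [0.8,[-0.3,4,0],[0,0,0]],
    [0.8,[-0.3,4.2,0],[0,0,0]],
    [0.8,[-0.3,4.4,0],[0,0,0]],
    [0.8,[-0.3,4.5,0],[0,0,0]],
    [0.8,[-0.3,4.5,0],[0,0,0]],
  ],
)

```text
clock: 8.52
tool_pos: [0.413, 0.0005, 0.0153]
eef_rot: [-180.0, -34.9, 94.2]
wrist_force: [0.2, -1.0, 0.4]
opening: 0.206
finger_force: 0.4
```

```bash
python3 look.py s4.png
```

```text
{'clock': np.float64(8.525), 'qpos': array([-21.5758,  13.5029, -31.2084,  62.2449,  31.0293,  59.4528]), 'tool_pos': array([0.413 , 0.0005, 0.0153]), 'eef_rot': array([-179.9606,  -34.95  ,   94.22  ]), 'wrist_force': array([ 0.2   , -1.0117,  0.4279]), 'opening': np.float64(0.2061)}
```

View pics/s4.png

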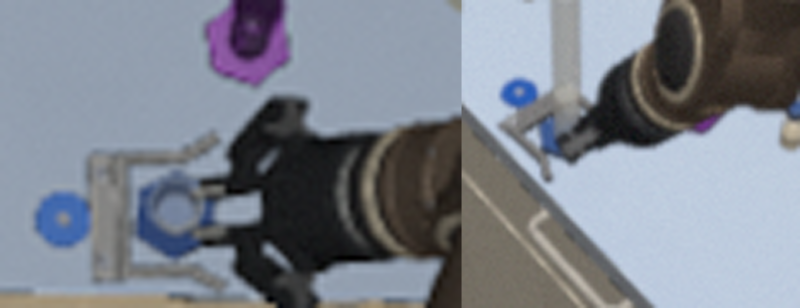

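There's about 5 mm left (foot edge at crop x 138, wall at 130). I'll creep the rest and watch the force.

Call:
arm_command(
  increments=[
    [0.8,[0,0.1,0],[0,0,0]],
    [0.8,[0,0.2,0],[0,0,0]],
    [0.8,[0,0.3,0],[0,0,0]],
    [0.8,[0,0.4,0],[0,0,0]],
    [0.8,[0,0.4,0],[0,0,0]],
  ],
)

```text
clock: 9.25
tool_pos: [0.4132, 0.0043, 0.0153]
eef_rot: [-180.0, -34.9, 94.2]
wrist_force: [0.9, -3.4, 0.4]
opening: 0.202
finger_force: 1.1
```

Call:
arm_command(
  increments=[
    [0.8,[0,0.05,0],[0,0,0]],
    [0.8,[0,0.1,0],[0,0,0]],
    [0.8,[0,0.1,0],[0,0,0]],
  ],
)

```text
clock: 9.62
tool_pos: [0.4136, 0.005, 0.0155]
eef_rot: [180.0, -34.9, 94.3]
wrist_force: [1.3, -4.7, 2.2]
opening: 0.2
finger_force: 2.4
```

The force is rising, so it's against the wall. I'll back off straight away before the push can tilt it, then look.

Call:
arm_command(
  increments=[
    [0.8,[0,-0.3,0],[0,0,0]],
    [0.8,[0.1,-0.8,0],[0,0,0]],
    [0.8,[0.2,-2,0],[0,0,0]],
    [0.8,[0.3,-4,0],[0,0,0]],
    [0.8,[0.5,-7,0],[0,0,0]],
    [0.8,[0.5,-10,0.5],[0,0,0]],
    [0.8,[0.5,-13,3],[0,0,0]],
    [0.8,[0.5,-13,3],[0,0,0]],
  ],
)

```text
clock: 10.62
tool_pos: [0.4192, -0.1272, 0.0461]
eef_rot: [179.9, -34.9, 94.1]
wrist_force: [-0.2, 0.9, -0.3]
opening: 0.202
finger_force: 0.0
```

```bash
cat > fin.py <<'E'
from h import *
a=snap('top','t5.png');b=snap('scene','s5.png')
h=cv2.cvtColor(a[:,:,::-1].copy(),cv2.COLOR_BGR2HSV)
A=cv2.resize(a[215:255,258:308,::-1],(500,400),interpolation=cv2.INTER_CUBIC)
B=cv2.resize(b[160:240,240:300,::-1],(300,400),interpolation=cv2.INTER_CUBIC)
cv2.imwrite('pics/f5.png',np.hstack([A,B]))
for n in('top','scene'):
    for d in robot.search_frame(n,'measuring_cylinder'): print(n,d['conf'],np.round(d['bbox'],1))
s=robot.read_state();print(s['clock'],s['tool_pos'],s['wrist_force'])
E
python3 fin.py
```

```text
top 0.83 [295.7 188.2 311.9 209.5]
top 0.67 [279.6 223.6 297.  245.2]
scene 0.78 [294.1 167.1 311.  221.1]
scene 0.66 [258.2 172.2 274.4 228.4]
10.825 [ 0.41741595 -0.12390516  0.04464585] [-0.3474033  -0.363292   -0.04028893]
```

View pics/f5.png

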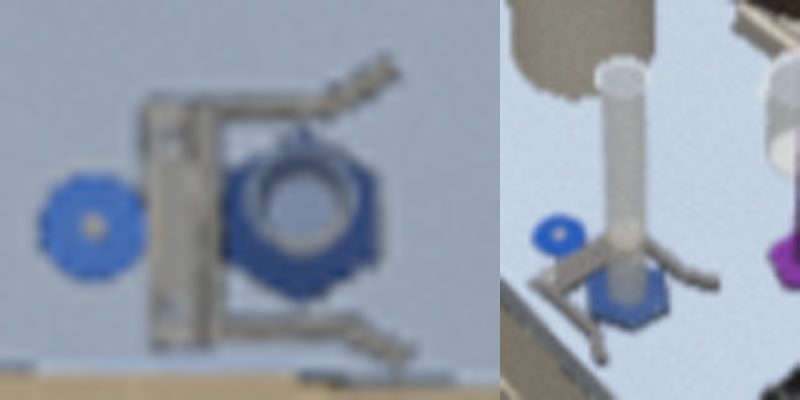

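The foot's flat side lies against the back wall (crop x about 222). Its centre is about 67 mm from the disc, which puts it at dock x of about +5 mm, fully home. The tube stands upright and the gripper is clear, so I'll hand it in.

```bash
python3 -c "
from workcell import robot
print(robot.finish_job())"
```

```text
the job is handed in; nothing more can be done
None
```

The clear measuring cylinder is upright and fully home against the back wall of the left (blue-disc) stop, nothing else on the bench was touched, and the job is handed in at about 11 s.

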